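# Find the steel spigot and set it in the brake disc

## Robot

A 6-joint arm with a two-finger parallel gripper is mounted at the origin on the work surface. World frame = base frame: x ahead of the robot, y to its left, z up, the work surface at z = 0. Lengths are in m, angles in rad, forces in N, time in s.
With the tool pointing down it reaches from about 0.35 to 0.725 m from the base axis. Payload 6 kg.
Tool frame: the origin (TCP) lies at the very end of the fingers, on their centre line; the grasp point (between the pads) lies 19 mm behind it; z points along the fingers, y is the direction in which the jaws open and shut (so a half turn about z gives the same grasp; the last joint's range is limited). The gripper opens to 85 mm and grips with 20 to 120 N. Pads are 22 mm wide; open, the fingers measure 114 mm over their backs; the gripper's body (76 mm by 85 mm) begins 54 mm behind the grasp point. The pads swing forward as they close: fully open they stand 13 mm farther back than shut.
Start: joints at [-0.814, 0.04, 0.085, 0, -1.615, -0.334], TCP at [0.246, -0.547, 0.231] pointing down, gripper open.
Joint ranges: [-2.56, 2.56], [-1.29, 2.01], [-1.08, 1.49], [-3.29, 1.98], [-2.81, -0.18], [-2.99, 2.99]. Speed limits (rad/s): [2.57, 2.57, 3.01, 3.14, 3.14, 3.14].

## Interface

Orientations are given as a rotation vector (axis times angle).
In Python, from rig import env, set_gripper, vision gives the robot as it stands. The module is installed in compiled form; this text tells all that it offers. Calls block until the motion is done:
- env.movep(position, orientation): joint-space move of the TCP to a pose.
- env.servo_line(position, speed=0.15, attitude=None): straight line of the TCP; attitude=None keeps the orientation; speed is the mean speed in m/s.
- env.goto_joints(angles): joint-space move.
- set_gripper(opening): opening from 0.0 (shut) to 1.0 (fully open); the grip force is fixed at half the most; returns when the fingers have stopped.
- env.sleep(seconds).
- env.solve_ik(position, orientation): joint angles nearest the present ones, or None.
- vision.capture(name): name is "scene" or "top" or "wrist"; returns the picture (400x640x3 uint8, blue, green, red); there is no depth.
- vision.camera_model(name): a dict with "intrinsics" (3x3 intrinsics, pixels), "k1" (the pictures are not rectified: a ray, as slopes to the right and down, at radius r is drawn at 1 + k1 r^2 times it, then the intrinsics apply), "world_to_cam" (4x4, takes a point from world to camera coordinates); the wrist camera has in their place "hand_eye" (4x4, takes a point from camera to tool coordinates, whose origin is the TCP and whose axes are the flange's). Camera axes: x right, y up, looking along -z (the intrinsics and any distortion apply to the point x, -y, -z); pixel columns grow to the right and rows downward; lengths in m; the calibration is good to about 2 mm. A picture is of the moment at which its call begins: read the wrist's pose just before it. camera_model takes no time and is no camera call.
A pose or a line that the arm cannot do raises env.MotionError and nothing moves.
- env.hand_in(): hands the job in, once; it reports no verdict.
Trained networks look in the newest picture that a camera, given by its name, has taken for a name from the list of things; names that differ only in an ending like _2 or _b are one class to them, and where a whole thing is asked for, a point or a joint stands for the part that bears it (a point fixed in the world has none). Each returns a list of dicts, best first, with "p" (0 to 1); they miss things now and then, are a little off and sometimes report something else, mostly with a low value. They report only what shows in the picture. A call takes as long as a camera call. They do not tell look-alikes from the thing itself.
- vision.boxes_of(thing, camera): "position" ([x, y, z] in m, in the coordinates of the camera as it stood for that picture, good to about 4 mm: the middle of the surface that is visible of it).
Readings, each from a call of its own:
- env.get_time(): time.
- env.get_joint_positions(): joint angles.
- env.get_qvel(): joint speeds.
- env.get_tau(): joint torques, N m.
- env.get_tcp_pos(): TCP position.
- env.get_ee_rot(): TCP orientation.
- env.get_contact_force(): force on the tool from outside, world axes, zero at the start.
- env.get_ft_torque(): the same for the moment, N m.
- env.get_opening(): opening from 0.0 (shut) to 1.0 (fully open).
Only numpy, scipy, OpenCV 4.12 (cv2) and the standard library are available. Lean on these libraries where they do the work, as an engineer would, in place of code of your own. Each camera call takes 0.05 s, during which the arm holds its last target.

## Task

Three spigots on the mat look the same, but one is solid steel and the other two are light alloy. Lift them to feel which is the heavy one and stand it upright in the centre bore of the brake disc, foot down on the faceplate; leave the other two standing upright where they were, and lower spigots down rather than dropping them.

Things in the scene. Friction and masses are not known exactly. Their poses are not given: they have to be found in the camera images.
- spigot_1_center (a point): a turned, gold-yellow plated locating spigot: plain round flange 46 mm across and 10 mm high at its foot, above it a plain round barrel 36 mm across, 75 mm high in all, standing upright on the mat, whose top is 4 mm above the work surface. Of the three look-alikes exactly one, no telling which until it is lifted, is solid steel (about 620 g, +-8 %); the other two are alloy (about 210 g, +-8 %). The point is its centre, on the axis, 37.5 mm above its foot; z is its axis
- spigot_2_center (a point): a turned, gold-yellow plated locating spigot: plain round flange 46 mm across and 10 mm high at its foot, above it a plain round barrel 36 mm across, 75 mm high in all, standing upright on the mat, whose top is 4 mm above the work surface. Of the three look-alikes exactly one, no telling which until it is lifted, is solid steel (about 620 g, +-8 %); the other two are alloy (about 210 g, +-8 %). The point is its centre, on the axis, 37.5 mm above its foot; z is its axis
- spigot_3_center (a point): a turned, gold-yellow plated locating spigot: plain round flange 46 mm across and 10 mm high at its foot, above it a plain round barrel 36 mm across, 75 mm high in all, standing upright on the mat, whose top is 4 mm above the work surface. Of the three look-alikes exactly one, no telling which until it is lifted, is solid steel (about 620 g, +-8 %); the other two are alloy (about 210 g, +-8 %). The point is its centre, on the axis, 37.5 mm above its foot; z is its axis
- bore (a point): the centre bore of the grey brake disc, which is fixed, hat down, on a round dark faceplate. The bore is a round hole 70 mm across through the 7 mm thick floor of the disc's hat, a round well 150 mm across; the rim of the well and the friction ring around it (260 mm across) have their top 45 mm above the faceplate. The point lies on the bore's axis at the level of the faceplate's top, 20 mm above the work surface, on which the spigot's foot comes to rest; z points up
Things that resemble listed ones, but are neither listed nor needed, are in the scene too. Leave any orange or white look-alike of the part that bears spigot_3_center alone. What is shaped like the part that bears spigot_1_center but red is not meant.

How it is judged:
By the outcome, as a careful person would: the job done as asked, in the order asked, and still so for the second after the job is handed in, with the robot touching nothing.
It also fails if it takes over 72 s, if anything falls off the work surface, if the arm or the gripper's body presses on something with over 40 N, if the wrist force passes 120 N, or if a joint passes its speed limit or range.

## Working session

There is one attempt and no reset: what is moved stays moved. The work goes in short steps, each a Python script; the robot and the scene stay as the last script left them, time stands still between calls to the robot, and variables do not carry over. Pictures are saved under pics/ and viewed, and the job is handed in when it is done.

```bash
mkdir -p pics; ls
python3 - <<'E'
from rig import env,set_gripper,vision
import cv2,numpy as np
print(env.get_time())
for n in ["scene","top"]:
    im=vision.capture(n); cv2.imwrite(f"pics/{n}0.png",im)
    m=vision.camera_model(n); print(n,m)
    W=np.array(m["world_to_cam"])
    for t in ["spigot_1_center","bore"]:
        for d in vision.boxes_of(t,n):
            p=np.linalg.inv(W)@np.append(d["position"],1); print(t,d["p"],p[:3].round(4))
print(vision.camera_model("wrist"),env.get_ee_rot(),env.get_time(),env.get_opening())
E
```

```text
pics
0.0
scene {'intrinsics': array([[390.50216874,   0.        , 320.90509669],
       [  0.        , 390.50216874, 201.08455454],
       [  0.        ,   0.        ,   1.        ]]), 'k1': 0.012614943903676727, 'world_to_cam': array([[ 0.13673952,  0.99055506, -0.01014766,  0.01177893],
       [-0.76351881,  0.11191428,  0.63601433,  0.32153519],
       [ 0.63114288, -0.07922037,  0.77161052, -1.19752732],
       [ 0.        ,  0.        ,  0.        ,  1.        ]])}
spigot_1_center 0.86 [ 0.3847 -0.2002  0.0445]
spigot_1_center 0.58 [ 0.5302 -0.1529  0.0538]
bore 0.86 [0.5632 0.2534 0.0631]
top {'intrinsics': array([[443.6092147 ,   0.        , 320.00022225],
       [  0.        , 443.6092147 , 199.67142291],
       [  0.        ,   0.        ,   1.        ]]), 'k1': -0.10495949370464108, 'world_to_cam': array([[ 0.00443248, -0.99951703, -0.03075815, -0.04282878],
       [ 0.99713907,  0.00209673,  0.07555978, -0.47701508],
       [-0.07545879, -0.03100507,  0.99666677, -0.9549605 ],
       [ 0.        ,  0.        ,  0.        ,  1.        ]])}
spigot_1_center 0.96 [ 0.511  -0.1437  0.076 ]
spigot_1_center 0.69 [ 0.3707 -0.188   0.0708]
bore 0.73 [0.5569 0.2492 0.063 ]
{'intrinsics': array([[283.26522555,   0.        , 319.95730084],
       [  0.        , 283.26522555, 197.48589964],
       [  0.        ,   0.        ,   1.        ]]), 'k1': -0.02826876506068421, 'hand_eye': array([[-6.96520606e-04,  9.58749198e-01,  2.84252513e-01,
         7.25258831e-02],
       [ 9.99999003e-01,  1.01691546e-03, -9.79576098e-04,
         9.78053837e-05],
       [-1.22822857e-03,  2.84251547e-01, -9.58748950e-01,
        -1.42930881e-01],
       [ 0.00000000e+00,  0.00000000e+00,  0.00000000e+00,
         1.00000000e+00]])} [ 6.59078153e-01 -3.07144063e+00 -1.00067807e-03] 0.3 1.0011705018519426
```

View pics/scene0.png

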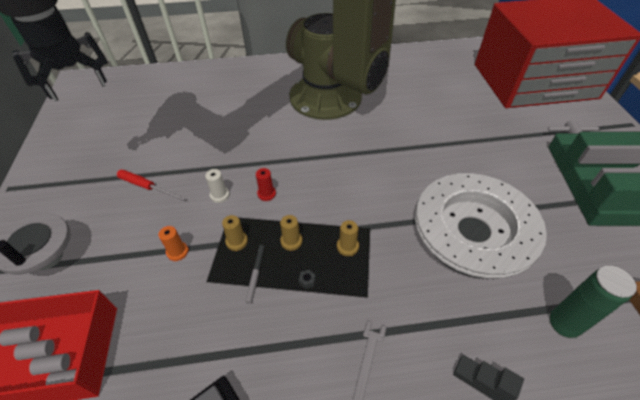

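View pics/top0.png

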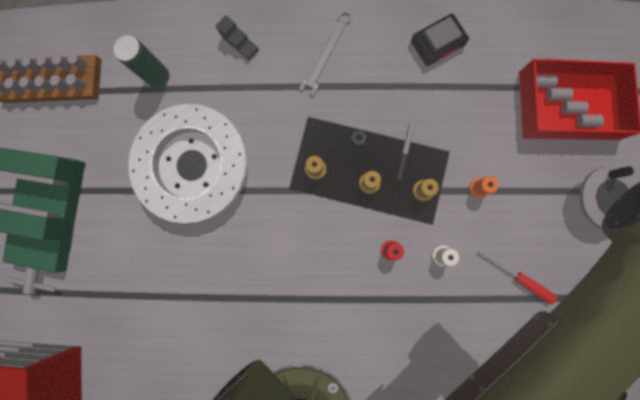

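The listed spigots are the three gold ones on the black mat, at about (316,167), (371,181) and (427,189) in the top view. The look-alikes are red (392,250), white (446,256) and orange (485,186), all off the mat. The disc bore is at (191,165). Next I'll measure them with a silhouette fit in both cameras and confirm with a crop.

```bash
cat > h.py <<'E'
import numpy as np,cv2
from rig import env,set_gripper,vision
from scipy.optimize import minimize,least_squares
from scipy.spatial.transform import Rotation as R
def W2C(name):
    m=vision.camera_model(name)
    if name=="wrist":
        T=np.eye(4);T[:3,:3]=R.from_rotvec(env.get_ee_rot()).as_matrix();T[:3,3]=env.get_tcp_pos()
        W=np.linalg.inv(T@np.array(m["hand_eye"]))
    else: W=np.array(m["world_to_cam"])
    return W,np.array(m["intrinsics"]),m["k1"]
def proj(P,cam):
    W,K,k1=cam
    P=np.atleast_2d(P); c=P@W[:3,:3].T+W[:3,3]
    u=c[:,0]/-c[:,2]; v=-c[:,1]/-c[:,2]; s=1+k1*(u*u+v*v)
    return np.c_[K[0,0]*u*s+K[0,2],K[1,1]*v*s+K[1,2]]
th=np.linspace(0,2*np.pi,48,endpoint=False)
def circ(x,y,z,r): return np.c_[x+r*np.cos(th),y+r*np.sin(th),np.full(48,z)]
def sil(x,y,z0,cam,S=4,shape=(400,640)):
    m=np.zeros((shape[0]*S,shape[1]*S),np.uint8)
    for r,a,b in((.023,0,.01),(.018,.01,.075)):
        q=proj(np.r_[circ(x,y,z0+a,r),circ(x,y,z0+b,r)],cam)
        h=cv2.convexHull(((q+.5)*S).astype(np.float32)).astype(np.int32)
        cv2.fillConvexPoly(m,h,255)
    return cv2.resize(m,shape[::-1],interpolation=cv2.INTER_AREA).astype(float)/255
def gold(im):
    h=cv2.cvtColor(im,cv2.COLOR_BGR2HSV)
    return cv2.inRange(h,(16,70,50),(32,255,255))
E
cat > m.py <<'E'
from h import *
cams={n:W2C(n) for n in("scene","top")}
ims={n:cv2.imread(f"pics/{n}0.png") for n in cams}
G={n:gold(ims[n]) for n in cams}
seed={"top":[(316,167),(371,181),(427,189)],"scene":[(348,238),(290,232),(235,233)]}
ov={n:ims[n].copy() for n in cams}
def ray0(px,cam,z):
    f=lambda q:(proj([q[0],q[1],z],cam)[0]-px)
    return least_squares(f,[.5,0]).x
for i in range(3):
    bl={}
    for n in cams:
        x,y=seed[n][i]; m=np.zeros((400,640),np.uint8); m[y-26:y+26,x-25:x+25]=G[n][y-26:y+26,x-25:x+25]
        bl[n]=cv2.morphologyEx(m,cv2.MORPH_CLOSE,np.ones((7,7)))/255.
    def cost(q,ns): return sum(np.abs(sil(q[0],q[1],.004,cams[n])-bl[n]).sum() for n in ns)
    s=ray0(seed["top"][i],cams["top"],.05)
    for ns in(["top"],["scene"],["top","scene"]):
        r=minimize(cost,s,args=(ns,),method="Nelder-Mead",options=dict(initial_simplex=[s,s+[.012,0],s+[0,.012]],xatol=2e-4))
        print(i+1,ns,r.x.round(4),round(r.fun,1),[int(bl[n].sum()) for n in ns])
    for n in cams:
        c,_=cv2.findContours((sil(*r.x,.004,cams[n])>.5).astype(np.uint8),0,2); cv2.drawContours(ov[n],c,-1,(255,0,0),1)
# disc: outer ring top (z .065,r .13) ; bore edge z .027 r .035
for n,sd in(("top",(191,165)),("scene",(475,230))):
    g=cv2.cvtColor(ims[n],cv2.COLOR_BGR2GRAY)
    g=cv2.GaussianBlur(g,(3,3),0).astype(np.float32)
    from scipy.ndimage import map_coordinates
    for nm,r0,z in(("ring",.13,.065),("bore",.035,.027),("well",.075,.065)):
        def score(q):
            a=circ(q[0],q[1],z,r0*.95);b=circ(q[0],q[1],z,r0*1.05)
            A=proj(a,cams[n]);B=proj(b,cams[n])
            va=map_coordinates(g,A[:,::-1].T,order=1);vb=map_coordinates(g,B[:,::-1].T,order=1)
            d=(va-vb)*(1 if nm=="ring" else -1)
            return -np.clip(d,-20,60).mean()
        s=ray0(sd,cams[n],.03)
        gr=[(score(s+[dx,dy]),dx,dy) for dx in np.arange(-.03,.031,.003) for dy in np.arange(-.03,.031,.003)]
        b=s+np.array(min(gr)[1:]); rr=minimize(score,b,method="Nelder-Mead",options=dict(initial_simplex=[b,b+[.003,0],b+[0,.003]]))
        print(n,nm,rr.x.round(4),round(rr.fun,1))
        for p in proj(circ(*rr.x,z,r0),cams[n]): cv2.circle(ov[n],tuple(p.astype(int)),0,(0,0,255),-1)
a=cv2.resize(ov["top"][90:230,120:460],None,fx=2.3,fy=2.3,interpolation=cv2.INTER_CUBIC)
b=cv2.resize(ov["scene"][160:300,210:550],None,fx=2.3,fy=2.3,interpolation=cv2.INTER_CUBIC)
cv2.imwrite("pics/ov1.png",np.vstack([a,b])[:600])
E
python3 m.py
```

```text
1 ['top'] [ 0.5471 -0.0298] 45.7 [448]
1 ['scene'] [ 0.5507 -0.0303] 46.5 [680]
1 ['top', 'scene'] [ 0.5494 -0.0303] 117.2 [448, 680]
2 ['top'] [ 0.5159 -0.1509] 51.8 [450]
2 ['scene'] [ 0.519 -0.15 ] 41.3 [659]
2 ['top', 'scene'] [ 0.5181 -0.1499] 110.3 [450, 659]
3 ['top'] [ 0.4998 -0.2685] 40.7 [491]
3 ['scene'] [ 0.5023 -0.2675] 40.0 [677]
3 ['top', 'scene'] [ 0.5011 -0.268 ] 101.8 [491, 677]
top ring [0.554  0.2457] -52.6
top bore [0.5536 0.2456] -47.1
top well [0.5543 0.2469] -42.2
scene ring [0.5598 0.2424] -40.6
scene bore [0.5575 0.2451] -42.8
scene well [0.5578 0.2452] -31.3
```

View pics/ov1.png

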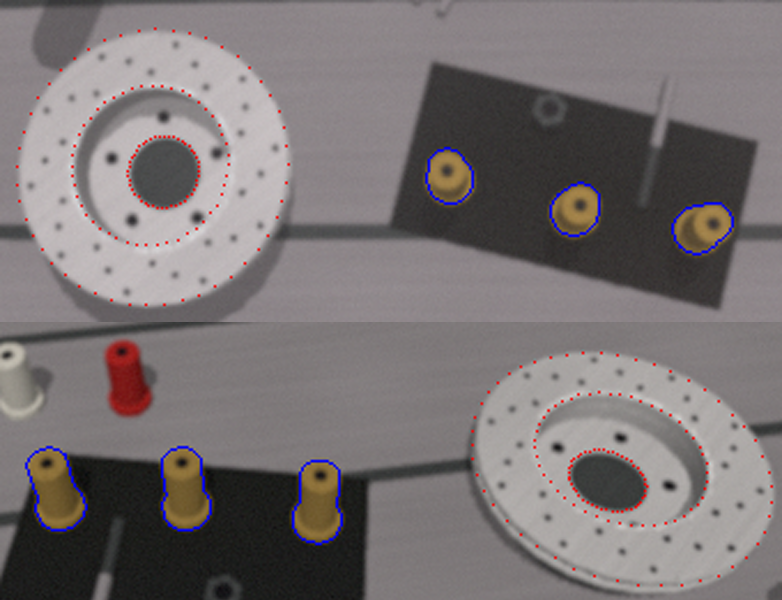

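The overlays fit: the outlines and rings match in both views, and the camera results agree to about 3–4 mm. Next is a hover with a wrist-camera check.

```bash
cat >> h.py <<'E'
ROT=None
def rotd(yaw):  # tool down, y axis at angle yaw from world x
    y=np.array([np.cos(yaw),np.sin(yaw),0]);z=np.array([0,0,-1.]);x=np.cross(y,z)
    return R.from_matrix(np.c_[x,y,z]).as_rotvec()
S={1:(.5492,-.0300),2:(.5175,-.1503),3:(.5010,-.2680)}
B=(.5555,.2454)
E
python3 - <<'E'
from h import *
for yaw in(-.2,-.2+np.pi):
    for p in [(*S[1],.2),(*S[3],.045),(*B,.061)]:
        j=env.solve_ik(p,rotd(yaw)); print(yaw,p,None if j is None else np.round(j,2))
E
```

```text
-0.2 (0.5492, -0.03, 0.2) [ 0.31 -0.09 -0.1   0.   -1.56  2.63]
-0.2 (0.501, -0.268, 0.045) None
-0.2 (0.5555, 0.2454, 0.061) [ 0.75  0.11 -0.16  0.   -1.31  2.2 ]
2.941592653589793 (0.5492, -0.03, 0.2) [ 0.31 -0.09 -0.1   0.   -1.56 -0.51]
2.941592653589793 (0.501, -0.268, 0.045) [-0.14  0.02 -0.28  0.   -1.27 -0.06]
2.941592653589793 (0.5555, 0.2454, 0.061) [ 0.75  0.11 -0.16  0.   -1.31 -0.95]
```

```bash
echo 'YAW=2.9416;RV=rotd(YAW)' >> h.py
python3 - <<'E'
from h import *
env.movep((*S[3],.22),RV)
print(env.get_time(),env.get_tcp_pos())
def check(n):
    cam=W2C("wrist"); im=vision.capture("wrist")
    for i in S:
        c,_=cv2.findContours((sil(*S[i],.004,cam)>.5).astype(np.uint8),0,2); cv2.drawContours(im,c,-1,(255,0,0),1)
    cv2.imwrite(f"pics/{n}.png",im)
check("w3")
env.sleep(.3); print(env.get_contact_force(),env.get_time())
E
```

```text
1.7083 [ 0.50065025 -0.26878508  0.2201651 ]
[-0.02111159  0.58049842  0.39891712] 2.0583
```

View pics/w3.png

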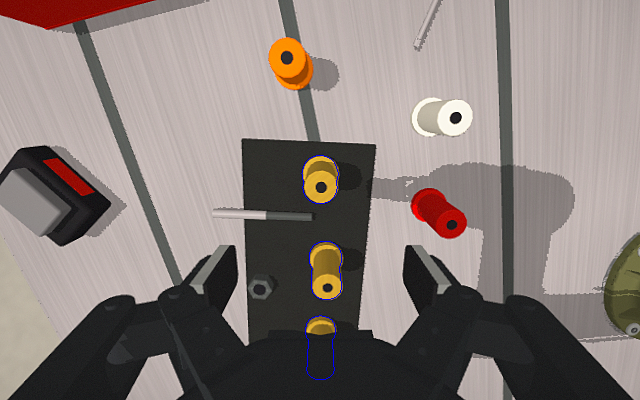

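The wrist view agrees with the measured poses to within 1–2 px (spigot 3 at 320,180; 2 at 326,270). Next I'll lift and weigh spigot 3.

```bash
cat >> h.py <<'E'
def F(n=8):
    a=[]
    for _ in range(n): env.sleep(.03); a.append(env.get_contact_force())
    return np.mean(a,0).round(2)
def weigh(i,zg=.047):
    x,y=S[i]
    env.movep((x,y,.15),RV); env.servo_line((x,y,zg),.12)
    f0=F(); set_gripper(0.); print("grip",env.get_opening(),"t",env.get_time(),"f",f0,F(2))
    env.servo_line((x,y,zg+.03),.06); env.sleep(.2); f1=F(); print(i,"lift",f1,"dFz",(f1-f0)[2],"opening",env.get_opening())
    return f0,f1
def lower(i,zg=.047):
    x,y=S[i]
    env.servo_line((x,y,zg+.004),.06); env.servo_line((x,y,zg),.02); env.sleep(.15); print("down",F(3),env.get_tcp_pos())
    set_gripper(.9); env.servo_line((x,y,.15),.12); print("t",env.get_time())
E
python3 - <<'E'
from h import *
weigh(3)
im=vision.capture("scene"); cv2.imwrite("pics/s_l3.png",cv2.resize(im[150:320,150:420],None,fx=2.5,fy=2.5))
lower(3)
E
```

```text
grip 0.40314014889438987 t 4.2417 f [-0.11  0.02  0.51] [-0.98  0.08  1.75]
3 lift [-0.13  0.05 -2.  ] dFz -2.51 opening 0.40535798950175284
down [ 0.82 -0.23 -1.23] [ 0.5012038  -0.26805778  0.04722495]
t 8.15
```

View pics/s_l3.png

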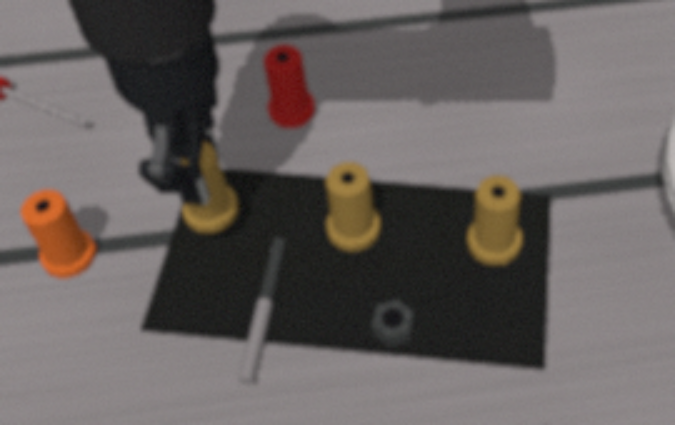

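Spigot 3 is light (2.5 N), gripped at 34 mm and lowered back. Next I'll weigh spigots 2 and 1, this time lowering until contact is felt.

```bash
cat >> h.py <<'E'
def seat(x,y,zstart,f0,lim=.003):
    env.servo_line((x,y,zstart+.0015),.05); z=zstart+.0015
    while z>zstart-lim:
        z-=.0005; env.servo_line((x,y,z),.02); f=F(3)
        if f[2]-f0[2]>1.0: break
    print("seat z",z,f-f0); return z
def lower2(i,f0,zg=.047):
    x,y=S[i]; seat(x,y,zg,f0)
    set_gripper(.9); env.servo_line((x,y,.15),.12); print("t",env.get_time())
E
python3 - <<'E'
from h import *
f0,f1=weigh(2)
if f0[2]-f1[2]<4.:
    lower2(2,f0)
    f0,f1=weigh(1)
    if f0[2]-f1[2]<4: print("??")
E
```

```text
grip 0.40342260432233035 t 10.4333 f [0.28 0.07 0.26] [-1.73  0.47  2.2 ]
2 lift [ 0.27 -0.09 -2.31] dFz -2.5700000000000003 opening 0.40687455681897444
seat z 0.0465 [-3.62  2.07  5.44]
t 15.225
grip 0.40257736795160814 t 17.525 f [ 0.13  0.24 -0.07] [-2.8   0.35  2.02]
1 lift [ 0.08 -0.29 -5.98] dFz -5.91 opening 0.4085938807068492
```

Spigot 1 is the steel one: 5.9 N against 2.5 N for each of the others. I'll carry it over the bore and check alignment before lowering.

Run:
```python
from h import *
x,y=S[1]
env.servo_line((x,y,.20),.15); env.servo_line((*B,.20),.15); env.servo_line((*B,.125),.1)
env.sleep(.2); print(env.get_time(),env.get_tcp_pos(),F(3),env.get_opening())
o=[]
for n,(r,c) in {"top":(90,120),"scene":(130,400),"wrist":None or (0,0)}.items():
    cam=W2C(n); im=vision.capture(n)
    for p in np.r_[proj(circ(*B,.027,.035),cam),proj(circ(*B,.065,.075),cam)]: cv2.circle(im,tuple(p.astype(int)),0,(0,0,255),-1)
    ct,_=cv2.findContours((sil(*B,.125-.043,cam)>.5).astype(np.uint8),0,2); cv2.drawContours(im,ct,-1,(255,0,0),1)
    if n!="wrist": im=cv2.resize(im[r:r+150,c:c+150],(400,400),interpolation=cv2.INTER_CUBIC); o.append(im)
    else: cv2.imwrite("pics/wb.png",im)
cv2.imwrite("pics/b1.png",np.hstack(o))
```

```text
22.7583 [0.5557995  0.24563691 0.12583978] [-0.38 -0.04 -5.68] 0.40378159795708624
```

View pics/b1.png

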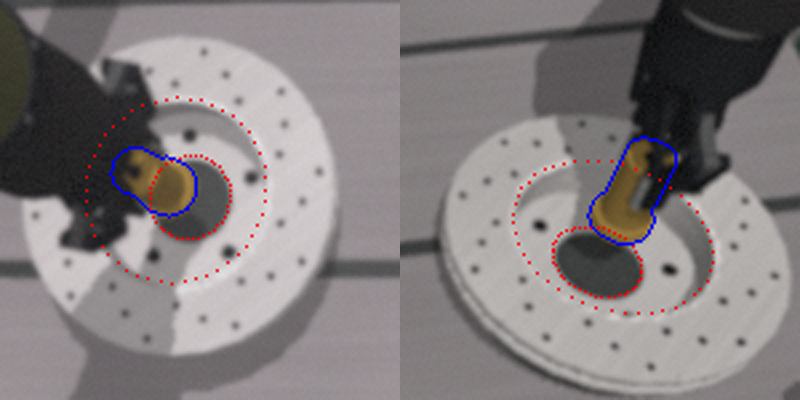

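View pics/wb.png

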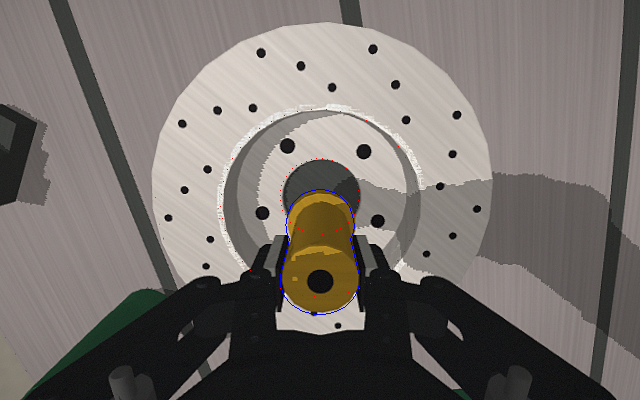

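All three views match the prediction: the spigot is upright and its axis is over the bore. I'll lower it with contact feel.

Run:
```python
from h import *
env.servo_line((*B,.072),.06); env.sleep(.2)
f0=F()-np.array([0,0,-5.9]); print("above",f0)
fz=F(3)
z=.0655
env.servo_line((*B,z),.03)
fr=F()
while z>.059:
    z-=.0005; env.servo_line((*B,z),.02); f=F(3)
    if f[2]-fr[2]>4.5: break
print("seat",z,f,fr,env.get_time())
cam=W2C("wrist"); cv2.imwrite("pics/wb2.png",vision.capture("wrist"))
im=vision.capture("scene"); cv2.imwrite("pics/sb2.png",cv2.resize(im[130:290,390:560],None,fx=3,fy=3))
```

```text
above [ 0.03 -0.1  -0.25]
seat 0.0625 [-3.89 -0.13  1.87] [ 0.03 -0.18 -5.49] 27.3417
```

View pics/wb2.png

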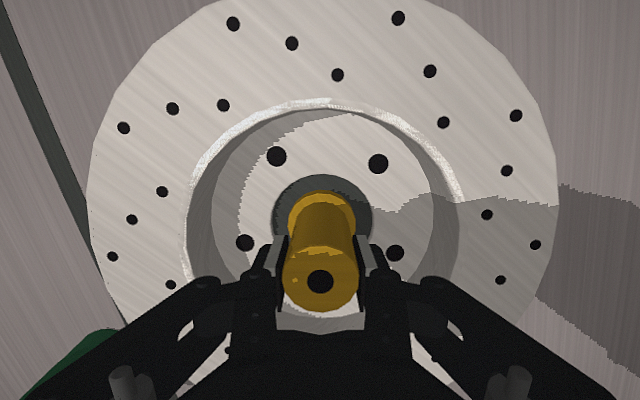

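View pics/sb2.png

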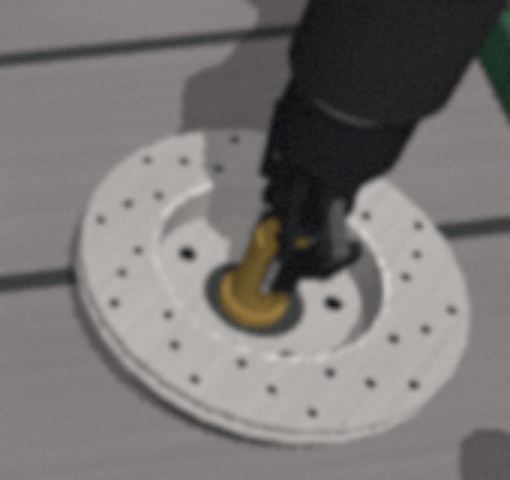

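Contact came at TCP z = 0.0625, against the 0.063 expected for the faceplate (it would be 0.070 on the hat floor). The foot is centred in the bore, so I'll release, retreat and check everything.

Run:
```python
from h import *
set_gripper(.8); env.servo_line((*B,.2),.12); env.movep((.40,.33,.3),RV) if env.solve_ik((.40,.33,.3),RV) is not None else None
env.sleep(.3); print(env.get_time(),F(3))
o=[]
P=[(*S[1],None),(*S[2],.004),(*S[3],.004),(*B,.02)]
for n,(r,c,h,w) in {"top":(90,120,140,340),"scene":(160,210,140,340)}.items():
    cam=W2C(n); im=vision.capture(n); 
    for x,y,z in P:
        if z is None: continue
        ct,_=cv2.findContours((sil(x,y,z,cam)>.5).astype(np.uint8),0,2); cv2.drawContours(im,ct,-1,(255,0,0),1)
    o.append(cv2.resize(im[r:r+h,c:c+w],None,fx=2.1,fy=2.1,interpolation=cv2.INTER_CUBIC))
cv2.imwrite("pics/fin.png",np.vstack(o))
```

```text
30.2833 [-0.04  0.4   0.52]
```

View pics/fin.png

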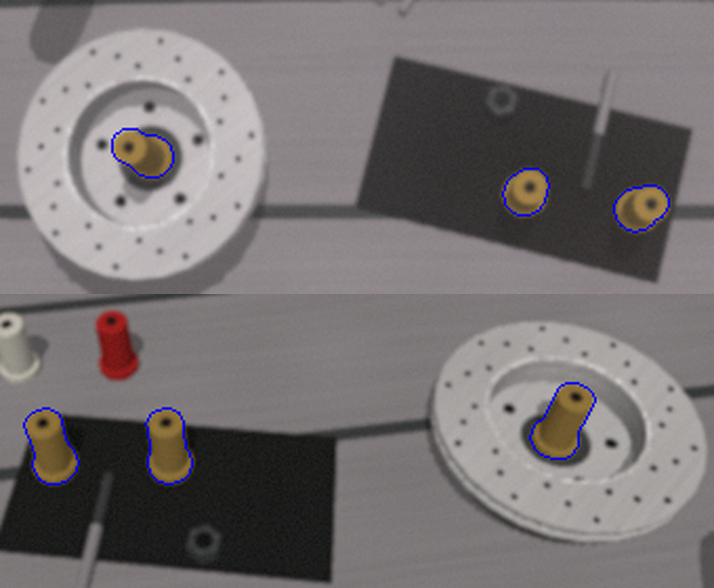

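The steel spigot stands upright in the bore with its foot on the faceplate, and the two alloy ones are upright at their original spots. The outlines match in both views.

```bash
python3 -c "
from rig import env
print(env.hand_in(),env.get_time())"
```

```text
the job is handed in; nothing more can be done
the job is handed in; nothing more can be done
```

The steel spigot is standing upright in the centre bore of the brake disc, foot on the faceplate, and I handed the job in at about 30 s of the 72 s allowed.

- **Weighing:** I lifted all three gold spigots by about 30 mm. Spigot 3 pulled 2.5 N, spigot 2 pulled 2.6 N and spigot 1 pulled 5.9 N, so spigot 1 is the steel one.
- **Placing:** I lowered spigot 1 until I felt contact, 0.5 mm from the height expected for the faceplate. Landing on the hat floor instead would have stopped it 7 mm higher.
- **The other two:** I lowered them back to where they stood. Spigot 2 was set down until I felt contact. Spigot 3 went back to its grasp height and was released with the force reading showing most of its weight still on the gripper, so it may have settled by a fraction of a millimetre.
- **Last checks:** After the arm moved clear, the top and scene views both showed all three spigots upright and matching their predicted outlines. Only the position measurements disagreed: the two cameras differed by up to about 3.5 mm for the spigots and 7 mm for the disc (outer-ring fit; 4 mm at the bore). The bore leaves 12 mm of clearance all round.

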